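Open the child-resistant cap of a solvent can

TASK

Open the solvent can: its safety cap only turns while it is pressed firmly down, so press it (firmly, but without brute force), turn it anticlockwise, and find by feel where it lets go: between about a sixth and a third of a turn there is one place where, let up, it comes free. Lift it off there and set it down gently, right way up, on the middle of the wipe pack at the front of the desk (not the one at the back wall); leave the loose gauges undisturbed.

Things in the scene. Friction and masses are not known exactly. Their poses are not given: they have to be found in the camera images.
- solvent_can: White oblong sheet-metal can, 80 x 110 mm, shoulder 115 mm above the desk, in a dark steel cradle (104 x 134 mm) screwed to the desk: it cannot move. Origin: centre of the underside, on the desk, straight below the neck; z up. The neck (56 mm wide, top 134.5 mm above the desk) stands in the middle of the shoulder and is hidden under the cap.
- cap_grip (a point): Grey safety cap, loose, about 80 g: knurled disc, 70 mm in diameter, 36 mm high, with an upright thumb rib across its top (58 mm along the cap's x, 14 mm thick along its y, 15 mm high). Point on the cap's axis at half the rib's height, 7 mm above the flat disc beside the rib, 8 mm below the rib's top; z up. At the start 152 mm above the desk, axes parallel to the can's.
- cap_nose (a point): End of the cap's thumb rib, 29 mm from the cap's axis along the cap's x axis, same height as cap_grip; shows how far the cap has turned.
- pack_top (a point): Centre of the top face of a white soft-edged flat packet of wipes, 115 x 115 x 40 mm, lying loose on the desk (0.4 kg) in the front part of the desk, left or right of the can; another such packet by the back wall has no part in this. This point is 40 mm above the desk; z up, x and y along its sides.
- ring_gauge: Steel ring gauge, 46 mm in diameter, 16 mm high, loose; bystander, leave alone. Origin: centre of its underside.
- v_block: Steel V-block, 45 x 40 x 36 mm, loose; bystander, leave alone. Origin: centre of its underside.
- plug_gauge: Black-handled plug gauge, 108 mm long, 16 mm thick, lying loose; bystander, leave alone. Origin: centre of its underside.
- safety_cap: The same cap; origin on its axis at the lower edge of its skirt, 28 mm below cap_grip. A spring pushes it up with about 9 N. Ratchet teeth 3.2 mm high block turning at several angles all the way round unless it is held down 4 mm or more; solid stop at 5.5 mm, where the spring pushes with about 16 N: press with 18 to 25 N. If let up on the way it springs back up but keeps its angle, and can be pressed again there.
- neck_top (a point): Centre of the hidden bayonet neck's top, 134.5 mm above the desk; fixed. The pressed cap turns anticlockwise seen from above, up to 150 deg; clockwise from the start is blocked. At one angle, 66 to 100 deg from the start, different each time and not to be seen, give or take 6 deg, the cap let up pops up 4 mm higher than when locked and lifts off (12 mm clears). Elsewhere it resists lifting; passed it, turn back.

How it is judged:
By the outcome, as a careful person would: the job done as asked, in the order asked, and still so for the second after the job is handed in, with the robot touching nothing.
It also fails if it takes over 72 s, if anything falls off the work surface, if the arm or the gripper's body presses on something with over 40 N, if the wrist force passes 120 N, or if a joint passes its speed limit or range.

ROBOT

A 6-joint arm with a two-finger parallel gripper is mounted at the origin on a cart in front of the work surface, level with it; the furniture and walls round the work are solid. World frame = base frame: x ahead of the robot, y to its left, z up, the work surface at z = 0. Lengths are in m, angles in rad, forces in N, time in s.
With the tool pointing down it reaches from about 0.375 to 0.925 m from the base axis. Payload 5.7 kg.
Tool frame: the origin (TCP) lies midway between the tips of the shut fingers; the grasp point (between the pads) lies 19 mm behind it; z points along the fingers, y is the line along which they close (so a half turn about z gives the same grasp; the last joint's range is limited). The gripper opens to 88 mm and grips with 3 to 60 N. Pads are 20 mm wide; open, the fingers measure 115 mm over their backs; the gripper's body (75 mm by 178 mm) begins 61 mm behind the grasp point.
Start: joints at [-1.251, 0.359, 1.51, -0, 1.272, -0.115], TCP at [0.253, -0.544, 0.223] pointing down, gripper open.
Joint ranges: [-2.97, 2.97], [-1.01, 2.36], [0.21, 2.38], [-0.96, 4.11], [0.2, 2.71], [-2.98, 2.98]. Speed limits (rad/s): [2.39, 2.39, 3.14, 3.14, 3.14, 3.14].

INTERFACE

Orientations are given as a unit quaternion [x, y, z, w].
In Python, from bench import move_ptp, servo_line, goto_joints, move_gripper, sleep, inverse_kinematics, capture, PlanningError, close_job, spot_in, silhouettes, current_clock, current_joint_pos, current_qvel, current_joint_torque, current_position, current_orientation, current_force, current_torque, current_finger_gap, current_grip_force gives the robot as it stands. Calls block until the motion is done:
- move_ptp(position, orientation): joint-space move of the TCP to a pose.
- servo_line(position, orientation=None, rate=0.15, contact_N=None): straight line of the TCP; orientation=None keeps the orientation; rate is the mean speed in m/s. With contact_N (N) it stops when the force on the tool has changed by that much, and returns True; else False.
- goto_joints(angles): joint-space move.
- move_gripper(opening): finger opening in m; the grip force is fixed at half the most; returns when the fingers have stopped.
- sleep(seconds).
- inverse_kinematics(position, orientation): joint angles nearest the present ones, or None.
- capture(name): name is "side" or "top"; returns a dict with "image" (400x640x3 uint8, blue, green, red), "range_z" (400x640 float32, m along the optical axis (not along the pixel's ray), 0 where there is no reading), "intrinsics" (3x3 intrinsics, pixels), "R" (3x3) and "t" (3): a world point X has camera coordinates R X + t. Camera axes: x right, y down, z forward; pixel columns grow to the right and rows downward; lengths in m; the calibration is good to about 2 mm. A picture is of the moment at which its call begins.
A pose or a line that the arm cannot do raises PlanningError and nothing moves.
- close_job(): hands the job in; it is judged then, once.
Trained networks look in the newest picture that a camera, given by its name, has taken for a name from the list of things; names that differ only in an ending like _2 or _b are one class to them, and where a whole thing is asked for, a point or a joint stands for the part that bears it (a point fixed in the world has none). Each returns a list of dicts, best first, with "conf" (0 to 1); they miss things now and then, are a little off and sometimes report something else, mostly with a low value. They report only what shows in the picture. A call takes as long as a camera call.
- spot_in(camera, query): "xy" ([column, row] in pixels, amid what is visible of it).
- silhouettes(camera, query): "region" (400x640 bool, what is visible of it) and "xy" ([column, row] in pixels, amid what is visible of it).
Readings, each from a call of its own:
- current_clock(): time.
- current_joint_pos(): joint angles.
- current_qvel(): joint speeds.
- current_joint_torque(): joint torques, N m.
- current_position(): TCP position.
- current_orientation(): TCP orientation.
- current_force(): force on the tool from outside, world axes, zero at the start.
- current_torque(): the same for the moment, N m.
- current_finger_gap(): finger opening in m.
- current_grip_force(): force on a finger pad.
Only numpy, scipy, OpenCV 4.12 (cv2) and the standard library are available. Lean on these libraries where they do the work, as an engineer would, in place of code of your own. Each camera call takes 0.05 s, during which the arm holds its last target. There are 200 camera calls.

## Working session

There is one attempt and no reset: what is moved stays moved. The work goes in short steps, each a Python script; the robot and the scene stay as the last script left them, time stands still between calls to the robot, and variables do not carry over. Pictures are saved under pics/ and viewed, at most 10 in all, crops included, and the job is handed in when it is done.

```bash
mkdir -p pics; cat > h.py <<'E'
from bench import *
import numpy as np, cv2
def world(c,uv,z=None):
    K,R,t,D=c["intrinsics"],c["R"],c["t"],c["range_z"]
    uv=np.atleast_2d(uv).astype(float)
    d=D[uv[:,1].astype(int),uv[:,0].astype(int)]
    ray=np.c_[(uv[:,0]-K[0,2])/K[0,0],(uv[:,1]-K[1,2])/K[1,1],np.ones(len(uv))]
    return (ray*d[:,None]-t)@R, d
def cloud(c,mask):
    v,u=np.nonzero(mask); P,d=world(c,np.c_[u,v]); return P[d>0]
E
python3 - <<'E'
from h import *
print(current_clock())
for n in("top","side"):
    c=capture(n); cv2.imwrite(f"pics/{n}0.png",c["image"])
    print(n,"cam at",-c["R"].T@c["t"])
    for q in("solvent_can","safety_cap","cap_nose","pack_top","ring_gauge","v_block","plug_gauge"):
        for s in silhouettes(n,q)[:3]:
            P=cloud(c,s["region"])
            if len(P)<5: continue
            zt=np.percentile(P[:,2],95); T=P[P[:,2]>zt-.006]
            r=cv2.minAreaRect((T[:,:2]*1000).astype(np.float32))
            print(q,round(s["conf"],2),s["xy"],len(P),"ztop",zt.round(4),"mid",T.mean(0).round(4),np.round(r[0],1),np.round(r[1],1),round(r[2],1))
E
```

```text
0.0
top cam at [ 0.33489302 -0.12695555  0.94310309]
solvent_can 0.66 [289.8, 194.5] 1657 ztop 0.1157 mid [ 0.5207 -0.0391  0.1142] [527.1 -35.2] [109.8  79.8] 68.2
safety_cap 0.77 [280.6, 178.7] 797 ztop 0.1593 mid [ 0.5264 -0.0353  0.1583] [526.8 -35.2] [14.4 57.2] 70.2
cap_nose 0.71 [279.2, 177.6] 841 ztop 0.1593 mid [ 0.5264 -0.0353  0.1583] [526.8 -35.2] [14.4 57.2] 70.2
pack_top 0.62 [407.0, 197.4] 2133 ztop 0.0413 mid [ 0.5011 -0.3384  0.0385] [ 502.  -338.7] [111.3 114.3] 78.1
ring_gauge 0.47 [340.9, 237.3] 163 ztop 0.0177 mid [ 0.3867 -0.1751  0.0151] [ 386.4 -175.6] [40.3 39.2] 43.7
ring_gauge 0.44 [281.5, 177.3] 798 ztop 0.1593 mid [ 0.5264 -0.0353  0.1583] [526.8 -35.2] [14.4 57.2] 70.2
v_block 0.88 [339.4, 155.3] 283 ztop 0.0357 mid [ 0.6119 -0.1715  0.0335] [ 614.1 -172.1] [39.7 44.5] 84.4
plug_gauge 0.54 [234.1, 262.3] 310 ztop 0.0169 mid [0.3491 0.0946 0.0141] [349.8  93.2] [ 16.2 103.9] 27.2
side cam at [ 0.28999819 -1.01025459  0.71207212]
solvent_can 0.89 [321.9, 205.4] 2103 ztop 0.1158 mid [ 0.5225 -0.0645  0.1149] [529.2 -35.8] [112.1  78.6] 68.2
safety_cap 0.71 [323.4, 168.3] 585 ztop 0.1598 mid [ 0.5292 -0.0379  0.1581] [528.9 -36.7] [18.4 57.1] 71.5
cap_nose 0.59 [323.9, 170.9] 550 ztop 0.1597 mid [ 0.5282 -0.0381  0.158 ] [529.1 -37.1] [15.6 57.1] 66.8
pack_top 0.8 [349.5, 295.3] 2828 ztop 0.0414 mid [ 0.5031 -0.3437  0.0388] [ 504.5 -339.6] [113.6 113.2] 78.8
ring_gauge 0.78 [277.1, 256.6] 271 ztop 0.0173 mid [ 0.388  -0.1783  0.0152] [ 389.2 -176.5] [45.3 42.1] 52.9
v_block 0.68 [374.5, 237.7] 474 ztop 0.036 mid [ 0.6167 -0.1718  0.0337] [ 617.3 -171.9] [45.7 45.5] 83.2
plug_gauge 0.6 [248.3, 195.8] 160 ztop 0.0172 mid [0.351  0.0919 0.0143] [350.6  91.2] [ 17.2 106.6] 27.1
```

View pics/top0.png

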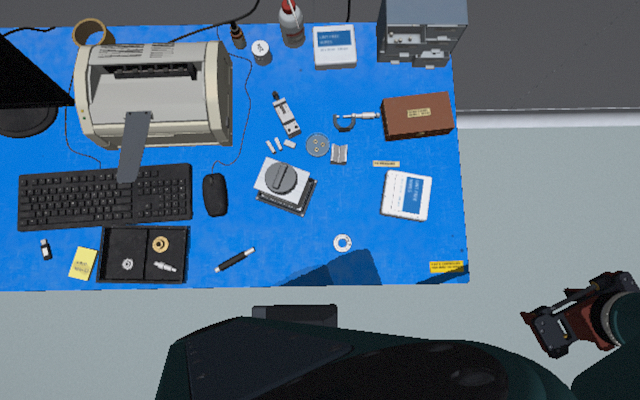

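View pics/side0.png

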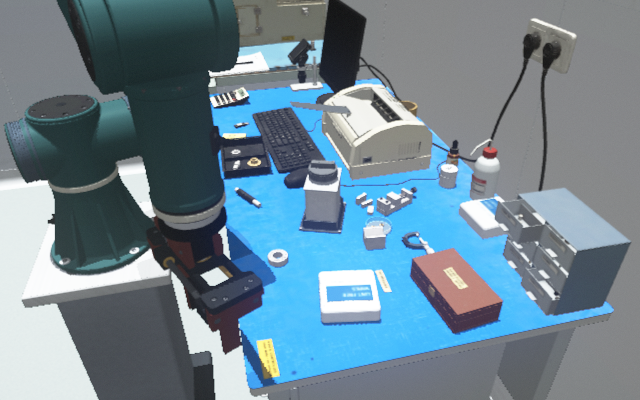

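The top view has the can at (285,185) with the cap's rib running about -21° from world x. The front pack is at (407,196) and the decoy at (335,47) by the wall. Both cameras agree to about 2 mm, and the heights and sizes match. Next I check wrist range.

```bash
cat >> h.py <<'E'
from scipy.spatial.transform import Rotation as Ro
def quat(a):  # tool down, closing line at world yaw a (deg)
    a=np.radians(a); y=[np.cos(a),np.sin(a),0]; z=[0,0,-1]; x=np.cross(y,z)
    return Ro.from_matrix(np.c_[x,y,z]).as_quat()
CAP=np.array([.5278,-.036]); PACK=np.array([.5033,-.3392]); A0=69.
E
python3 - <<'E'
from h import *
for b in(A0,A0-180):
    for d in(0,55,105,120):
        for P,z in((CAP,.145),(PACK,.061)):
            q=inverse_kinematics([*P,z],quat(b+d)); print(b,d,z,None if q is None else np.round(q,2))
print(current_force(),current_orientation())
E
```

```text
69.0 0 0.145 [-0.2   0.34  1.75 -0.    1.04 -1.4 ]
69.0 0 0.061 [-0.71  0.55  1.65 -0.    0.94 -1.91]
69.0 55 0.145 [-0.2   0.34  1.75 -0.    1.04 -2.36]
69.0 55 0.061 [-0.71  0.55  1.65 -0.    0.94 -2.87]
69.0 105 0.145 None
69.0 105 0.061 [-0.71  0.55  1.65 -0.    0.94  2.54]
69.0 120 0.145 [-0.2   0.34  1.75 -0.    1.04  2.79]
69.0 120 0.061 [-0.71  0.55  1.65 -0.    0.94  2.28]
-111.0 0 0.145 [-0.2   0.34  1.75 -0.    1.04  1.74]
-111.0 0 0.061 [-0.71  0.55  1.65 -0.    0.94  1.23]
-111.0 55 0.145 [-0.2   0.34  1.75 -0.    1.04  0.78]
-111.0 55 0.061 [-0.71  0.55  1.65 -0.    0.94  0.27]
-111.0 105 0.145 [-0.2   0.34  1.75 -0.    1.04 -0.09]
-111.0 105 0.061 [-0.71  0.55  1.65 -0.    0.94 -0.6 ]
-111.0 120 0.145 [-0.2   0.34  1.75 -0.    1.04 -0.36]
-111.0 120 0.061 [-0.71  0.55  1.65 -0.    0.94 -0.86]
[ 0.57134917 -0.74504125  0.37419629] [ 9.76462615e-01  2.15686718e-01 -1.76970286e-05 -3.31403516e-05]
```

```bash
sed -i 's/A0=69./A0=-111./' h.py; python3 - <<'E'
from h import *
q=quat(A0)
move_ptp([*CAP,.20],q); move_gripper(.045)
f=current_force();print(f)
servo_line([*CAP,.160],q,rate=.08,contact_N=8)
print(current_position(), current_force()-f)
h=servo_line([*CAP,.141],q,rate=.02,contact_N=4)
print(h,current_position(),current_force()-f)
p=current_position()
servo_line([*CAP,p[2]+.0008],q,rate=.02)
move_gripper(.005)
print(current_position(),current_force()-f,current_torque(),current_finger_gap(),current_grip_force(),current_clock())
c=capture("side");cv2.imwrite("pics/s1.png",cv2.resize(c["image"][100:250,220:420],None,fx=4,fy=4))
E
```

```text
[ 0.16500835  0.26053932 -0.00334581]
[ 0.5278982  -0.03603481  0.16000489] [ 0.56646528  0.35061875 -0.78283507]
True [ 0.52765662 -0.03598152  0.14499627] [-0.68568517 -0.07305098  3.19067118]
[ 0.52855133 -0.03392675  0.14594603] [2.6322165  8.08713567 0.05699783] [ 1.50863518 -0.42662143 -0.08699232] 0.013822659641954706 29.753626585006714 5.9
```

View pics/s1.png

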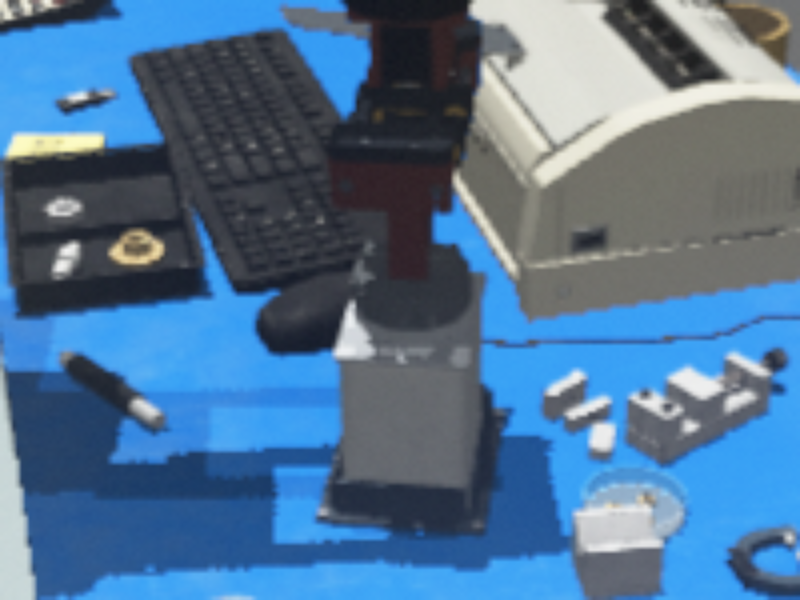

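The fingers hold the rib (gap 13.8 mm). The side force shows the cap sits about 2–2.5 mm further along the closing line, so I'll recentre there and then press.

```bash
python3 - <<'E'
from h import *
q=quat(A0); p=np.array([.5287,-.0336,.1458])
for i in range(3):
    servo_line(p,q,rate=.02); sleep(.1)
    F=current_force(); a=current_position(); print(p.round(4),a.round(4),F.round(1),current_torque().round(2))
    e=np.array([np.cos(np.radians(A0)),np.sin(np.radians(A0))])
    p[:2]+=e*(F[:2]@e)/5000  # move with the force along closing line
print(current_clock())
z=.1458
while z>.132:
    z-=.001; servo_line([*p[:2],z],q,rate=.02); sleep(.05)
    F=current_force(); print(round(z,4),current_position().round(4),F.round(1))
    if F[2]>20.5: break
print(current_clock(), p, z, current_finger_gap())
E
```

```text
[ 0.5287 -0.0336  0.1458] [ 0.5288 -0.0333  0.146 ] [-0.1  3.6  3.3] [ 0.62  0.02 -0.14]
[ 0.5289 -0.033   0.1458] [ 0.5289 -0.0332  0.146 ] [-2.1  1.4  4.9] [ 0.13  0.27 -0.14]
[ 0.529  -0.0329  0.1458] [ 0.5289 -0.0332  0.146 ] [-1.7 -0.3  5. ] [ 0.1   0.26 -0.16]
7.025
0.1448 [ 0.529  -0.0332  0.1454] [-2.3  2.2  8.1]
0.1438 [ 0.529  -0.0332  0.1446] [-2.1  1.3 10.6]
0.1428 [ 0.5291 -0.0332  0.1437] [-3.3  1.2 10.3]
0.1418 [ 0.5291 -0.0332  0.1428] [-3.3  1.7 11.2]
0.1408 [ 0.5291 -0.0331  0.1419] [-2.8  1.9 13.2]
0.1398 [ 0.5291 -0.0332  0.141 ] [-2.8  2.2 14.3]
0.1388 [ 0.5291 -0.0331  0.1403] [-5.2  2.2 17.4]
0.1378 [ 0.5291 -0.033   0.1402] [-7.8  2.8 24.7]
9.425 [ 0.52891276 -0.03304575  0.1458    ] 0.1378 0.013350464370196402
```

```bash
python3 - <<'E'
from h import *
p=np.array([.5289,-.0331,.1383]); d=0
servo_line(p,quat(A0),rate=.02)
while d<70:
    d+=7; servo_line(p,quat(A0+d),rate=.02); sleep(.05)
    F=current_force(); T=current_torque()
    y=Ro.from_quat(current_orientation()).as_matrix()[:,1]; yaw=np.degrees(np.arctan2(y[1],y[0]))
    print(d,round((yaw-A0+180)%360-180,1),current_position().round(4),F.round(1),T.round(2),round(current_clock(),2))
    if F[2]>30 or abs(T[2])>1.5 or np.hypot(*F[:2])>18: print("stop");break
    p[2]+=np.clip((F[2]-21.5)/8000,-.0006,.0006)
print(p,current_finger_gap())
E
```

```text
7 7.0 [ 0.5298 -0.0334  0.1402] [-3.7  1.2 19. ] [0.35 0.8  0.02] 10.0
14 14.0 [ 0.5305 -0.0336  0.1403] [-3.5  1.7 19.6] [0.3  0.68 0.14] 10.32
21 21.0 [ 0.5307 -0.0335  0.1403] [-4.1  2.3 21.2] [0.39 0.67 0.19] 10.65
28 28.0 [ 0.5307 -0.0335  0.1403] [-3.6  2.7 21.6] [0.37 0.69 0.15] 10.97
35 35.0 [ 0.5308 -0.0335  0.1402] [-2.8  2.4 21.2] [0.37 0.64 0.19] 11.3
42 42.0 [ 0.5309 -0.0335  0.1402] [-3.   1.9 21.6] [0.5  0.62 0.16] 11.62
49 49.0 [ 0.5309 -0.0335  0.1403] [-3.4  2.3 21.9] [0.4  0.58 0.17] 11.95
56 56.0 [ 0.5311 -0.0334  0.1403] [-1.2  2.7 20.1] [0.49 0.5  0.16] 12.28
63 63.0 [ 0.531  -0.0333  0.1402] [-2.7  2.2 22. ] [0.52 0.6  0.18] 12.6
70 70.0 [ 0.5311 -0.0334  0.1403] [-2.   2.5 21.8] [0.44 0.47 0.08] 12.93
[ 0.5289     -0.0331      0.13767784] 0.01347811805067832
```

Turning goes smoothly under about 21 N. Now I let up and probe at 70°, 78°, 86°, 94° and 102°.

```bash
python3 - <<'E'
from h import *
xy=np.array([.5305,-.0333]); zp=.1377; d=70
def rd(s):
    F=current_force(); print(d,s,current_position().round(4),F.round(1),round(current_torque()[2],2),round(current_finger_gap(),4),round(current_clock(),2)); return F
while True:
    servo_line([*xy,.1445],quat(A0+d),rate=.03)
    F0=rd("up")
    h=servo_line([*xy,.1500],quat(A0+d),rate=.02,contact_N=16); sleep(.05)
    F=rd("lift"); 
    if not h and F[2]>-4: print("FREE?"); break
    if d>=102: break
    servo_line([*xy,.1400],quat(A0+d),rate=.04)
    z=zp+.001
    while z>.134:
        servo_line([*xy,z],quat(A0+d),rate=.03); sleep(.05)
        if current_force()[2]>19: break
        z-=.0005
    zp=z; rd("press %.4f"%z)
    d+=8; servo_line([*xy,zp],quat(A0+d),rate=.02); F=rd("turned")
    if F[2]>32 or abs(current_torque()[2])>1.5: print("stop");break
E
```

```text
70 up [ 0.5311 -0.0334  0.1454] [-1.1  1.5  9.3] 0.02 0.0137 13.31
70 lift [ 0.5302 -0.0335  0.1498] [-1.   0.3  2.4] -0.08 0.0139 13.78
FREE?
```

```bash
python3 - <<'E'
from h import *
q=quat(A0+70)
for z in(.153,.157,.162,.172):
    h=servo_line([.5305,-.0333,z],q,rate=.03,contact_N=12); sleep(.05)
    print(z,h,current_position().round(4),current_force().round(1),round(current_finger_gap(),4))
    if h: break
else: servo_line([.5305,-.0333,.23],q,rate=.12)
c=capture("side");cv2.imwrite("pics/s2.png",cv2.resize(c["image"][80:230,220:420],None,fx=4,fy=4)); print(current_clock())
E
```

```text
0.153 False [ 0.5304 -0.0333  0.1529] [-0.1 -0.2 -0.5] 0.0134
0.157 False [ 0.5307 -0.0334  0.1572] [ 0.7 -0.3 -0.8] 0.0137
0.162 False [ 0.5306 -0.0333  0.1621] [-0.3  0.2 -0.2] 0.0135
0.172 False [ 0.5306 -0.0333  0.1721] [-0.1 -0.4 -1.1] 0.0139
16.0
```

View pics/s2.png

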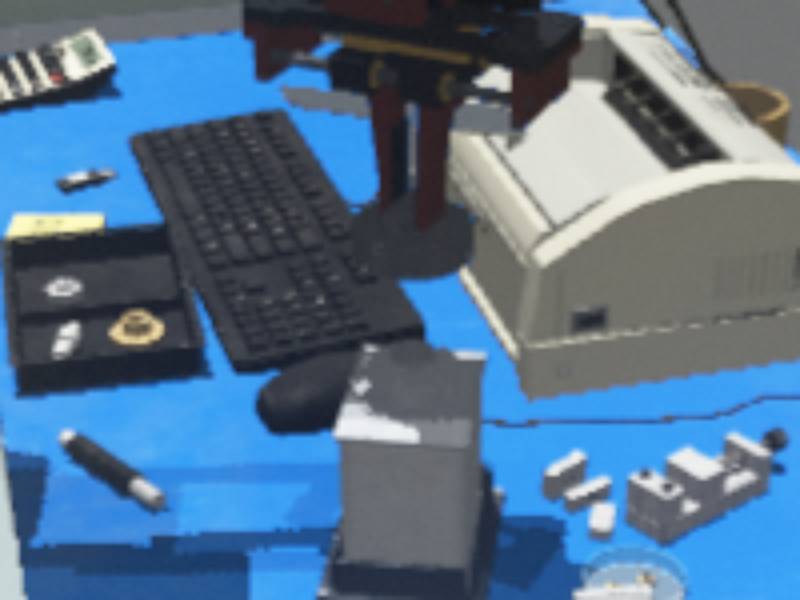

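The cap is off: it hangs level in the gripper over the bare neck (crop 410,230). Next I carry it to the front pack and set it down slowly.

```bash
python3 - <<'E'
from h import *
q=quat(A0+70); P=[.505,-.338]
servo_line([*P,.23],q,rate=.15); servo_line([*P,.085],q,rate=.1); sleep(.3)
F0=current_force()
h=servo_line([*P,.054],q,rate=.012,contact_N=2.5); sleep(.1)
p=current_position(); print(h,p,current_force()-F0,current_torque(),current_clock())
for n in("side",):
    c=capture(n);cv2.imwrite("pics/s3.png",cv2.resize(c["image"][220:340,270:430],None,fx=5,fy=5))
    for k in("safety_cap","pack_top"):
        for s in silhouettes(n,k)[:2]:
            X=cloud(c,s["region"]); print(k,round(s["conf"],2),X.mean(0).round(4),X.min(0).round(3),X.max(0).round(3))
E
```

```text
True [ 0.50497789 -0.33800317  0.06201565] [-0.55741222  0.67536865  6.18626206] [-0.0252471  -0.00437599  0.04978531] 21.925
safety_cap 0.71 [ 0.3884 -0.1796  0.0122] [ 0.367 -0.199 -0.001] [ 0.409 -0.152  0.019]
pack_top 0.56 [ 0.4972 -0.3663  0.0323] [ 0.439 -0.406 -0.003] [ 0.583 -0.275  0.065]
```

View pics/s3.png

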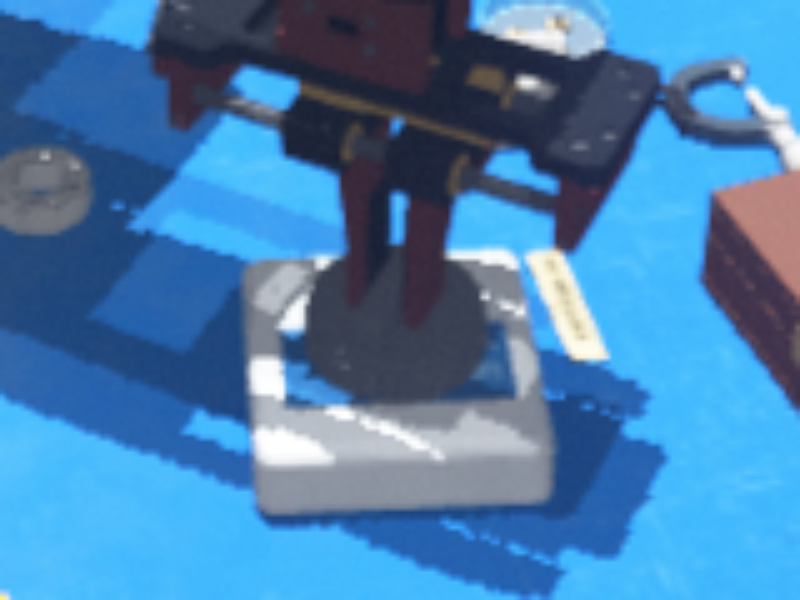

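Contact came at the expected height and the cap rests upright on the pack. I'll open slightly, retreat and check.

```bash
python3 - <<'E'
from h import *
q=quat(A0+70); p=current_position()
servo_line([p[0],p[1],.0622],q,rate=.01)
move_gripper(.045); servo_line([p[0],p[1],.10],q,rate=.05); servo_line([p[0],p[1],.22],q,rate=.15)
move_ptp([.36,-.45,.28],q)
for n in("top","side"):
    c=capture(n)
    cv2.imwrite(f"pics/{n}4.png",c["image"])
    for k in("safety_cap","pack_top"):
        for s in silhouettes(n,k)[:1]:
            X=cloud(c,s["region"]); zt=np.percentile(X[:,2],97); zt=.076 if k=="safety_cap" else .0405
            T=X[abs(X[:,2]-zt)<.005]
            if len(T)>4: print(n,k,round(s["conf"],2),cv2.minAreaRect((T[:,:2]*1000).astype(np.float32)),X[:,2].max())
print(current_clock())
E
```

```text
top safety_cap 0.91 ((502.8058166503906, -338.7336730957031), (57.110591888427734, 14.393553733825684), 48.157772064208984) 0.07908862615861437
top pack_top 0.62 ((502.05810546875, -338.5140075683594), (111.66291809082031, 112.19910430908203), 79.49996948242188) 0.062124503715053965
side pack_top 0.7 ((504.24420166015625, -340.7524108886719), (110.40673065185547, 112.27373504638672), 78.3634033203125) 0.044600779627164466
25.9667
```

View pics/side4.png

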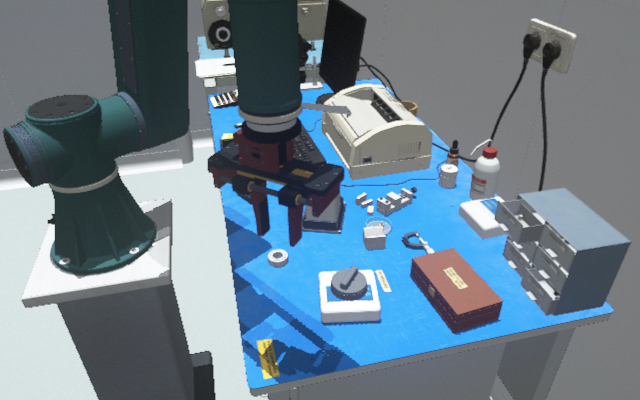

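The side view shows the cap upright at (350,283) on the front pack. In the top view it is within 1 mm of the pack's middle. The ring gauge at (278,257) and V-block at (374,237) are where they started, and the robot is clear.

```bash
python3 -c "
from bench import *
print(close_job())"
```

```text
the job is handed in; nothing more can be done
None
```

The solvent can is open: the cap came free at about 70°, stands upright within about 1 mm of the front wipe pack's middle, the job was handed in at about 26 s, and the ring gauge and V-block look unmoved (the plug gauge was hidden behind the arm in the last picture I viewed).

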